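# Pack the knife rests and weigh the chest

### The job

Pack all the steel knife rests that are out into the open drawer of the little wooden chest and push the drawer fully shut. Then take the hand scale from its stand, hook it under the chest's arch and lift until the whole chest hangs clear of the sideboard and keeps still for a couple of seconds, touching the chest with nothing but the scale's hook; lower it gently to stand upright on the sideboard again, unhook the scale and hang it back in its stand. Leave the other dinner things where they are.

Things in the scene. Friction and masses are not known exactly. Their poses are not given: they have to be found in the camera images.
- rest0: polished steel knife rest, a dumb-bell 80 mm long (its own x): a square bar 14 x 14 mm, 56 mm long, its underside 6 mm up, between two end blocks 12 x 26 x 26 mm; 28 to 56 g; origin at the centre of its underside, z up. Three to five of them are out; the others are absent
- rest1: polished steel knife rest, a dumb-bell 80 mm long (its own x): a square bar 14 x 14 mm, 56 mm long, its underside 6 mm up, between two end blocks 12 x 26 x 26 mm; 28 to 56 g; origin at the centre of its underside, z up. Three to five of them are out; the others are absent
- rest2: polished steel knife rest, a dumb-bell 80 mm long (its own x): a square bar 14 x 14 mm, 56 mm long, its underside 6 mm up, between two end blocks 12 x 26 x 26 mm; 28 to 56 g; origin at the centre of its underside, z up. Three to five of them are out; the others are absent
- rest3: polished steel knife rest, a dumb-bell 80 mm long (its own x): a square bar 14 x 14 mm, 56 mm long, its underside 6 mm up, between two end blocks 12 x 26 x 26 mm; 28 to 56 g; origin at the centre of its underside, z up. Three to five of them are out; the others are absent
- rest4: polished steel knife rest, a dumb-bell 80 mm long (its own x): a square bar 14 x 14 mm, 56 mm long, its underside 6 mm up, between two end blocks 12 x 26 x 26 mm; 28 to 56 g; origin at the centre of its underside, z up. Three to five of them are out; the others are absent
- chest: dark wooden knife-rest chest, loose on the table, 150 mm deep (x) x 250 wide (y) x 62 high, about 0.52 kg empty with its drawer; origin at the centre of its underside, z up; the drawer front faces its own -x. On top stands a fixed steel arch: two posts at y = -60 and +60 mm, and a level round bar 8 mm thick along y between them; under the bar 56 mm of free height
- bar (a point): middle of the level bar of the chest's arch, 122 mm above the chest's underside; axes as the chest's
- drawer (a joint): how far the chest's drawer is open, m: 0 shut, 0.125 fully open (out along the chest's -x); it starts open and stays where it is left (about 1 N of friction). Its front panel is flat, 236 mm wide, from 6 to 54 mm above the table, and flush with the chest's front (x = -75 mm) when shut
- drawer_in (a point): centre of the drawer's inner floor, 10 mm above the chest's underside, axes as the chest's; inside it is 128 mm (x) x 215 mm (y), walls 38 mm high; when open by q, only the front part, up to the chest's front face at chest x = -75 mm, is uncovered; its inner front face is at x = -64 mm from this point
- scale: sprung hand scale with a T grip, about 0.18 kg in all, hanging upright in its stand at the start; origin in the middle of the grip, z up. Grip: a black round bar 20 mm thick, 140 mm long along y, with a flat-sided middle 20 mm (x) x 50 (y) x 24 (z). The aluminium case, 52 (x) x 44 (y) mm, reaches from 30 to 85 mm below the origin; between 12 and 30 mm below only a neck 14 mm wide in x, so there is room for fingertips
- hook (a joint): stretch of the scale's spring, m: about 0.001 unloaded, grows as the hook is pulled down, 250 N/m, at most 0.07
- saddle (a point): middle of the upper face of the steel hook's flat bottom, 143 mm under the scale's origin when unstretched; axes as the scale's. The hook is 18 mm wide (y) and 8 mm thick; its shank comes down at x = -20 mm (inner face at -16.5), its 18 mm high upturned tip stands at x = +16.5 to +24.5 mm, so the hook is open to its own +x; 58 mm from saddle up to the case
- stand: fixed stand for the scale: base 110 (x) x 170 (y) x 12 mm, two posts at y = -59 and +59 mm, each with a V cradle on top in which the ends of the grip rest, V open 24 mm to either side at the top (about 10 mm above the resting grip's axis); origin at the centre of its underside
- cradle (a point): where the scale's origin is when it hangs in the stand, 185 mm above the stand's underside; the grip then lies along the stand's y; axes as the stand's
- salt: bystander: clear acrylic salt grinder with steel twist top, 52 mm diameter, 145 high; origin under its centre
- pepper: bystander: twin acrylic pepper grinder, 52 mm diameter, 145 high; origin under its centre
- cruet: bystander: empty glass cruet, 72 mm diameter, 150 high; origin under its centre
- butter: bystander: white ceramic butter dish with its lid on, 90 (x) x 150 (y) x 73 mm; origin under its centre
- trivet: bystander: round stainless steel trivet, 150 mm diameter, 12 high; origin under its centre
- bowl: bystander: blue serving bowl, 120 mm diameter, 65 high; origin under its centre
- foot0 (a point): a lower corner of the chest, at height 0 when the chest stands on the sideboard
- foot1 (a point): a lower corner of the chest, at height 0 when the chest stands on the sideboard
- foot2 (a point): a lower corner of the chest, at height 0 when the chest stands on the sideboard
- foot3 (a point): a lower corner of the chest, at height 0 when the chest stands on the sideboard
There are look-alikes about, which are no part of the job. What is shaped like the rest1 but orange is not meant.

How it is judged:
By the outcome, as a careful person would: the job done as asked, in the order asked, and still so for the second after the job is handed in, with the robot touching nothing.
Of rest0, rest1, rest2, rest3, rest4 only 3 to 5 are there at a start; the rules pass over those that are not, and their reading is None.
At some moment in a run one of rest0, rest1, rest2, rest3, rest4 may be knocked a few centimetres aside while the robot is not near it.
It also fails if it takes over 210 s, if anything falls off the work surface, if the arm or the gripper's body presses on something with over 40 N, if the wrist force passes 120 N, or if a joint passes its speed limit or range.

### The arm

A 7-joint arm with a two-finger parallel gripper is mounted at the origin on the work surface. World frame = base frame: x ahead of the robot, y to its left, z up, the work surface at z = 0. Lengths are in m, angles in rad, forces in N, time in s.
With the tool pointing down it reaches from about 0.425 to 0.925 m from the base axis. Payload 6.8 kg.
Tool frame: the origin (TCP) lies on the front face of the gripper's body, between the roots of the fingers; the fingertips stand 73 mm ahead of it and the grasp point (between the pads) lies 54 mm ahead of it (env.nose_length is the distance from the TCP to the fingertips, in m); z points along the fingers, y is the line along which they close (so a half turn about z gives the same grasp; the last joint's range is limited). The gripper opens to 85 mm and grips with 20 to 120 N. Pads are 22 mm wide; open, the fingers measure 114 mm over their backs; the gripper's body (76 mm by 85 mm) begins 54 mm behind the grasp point. The pads swing forward as they close: fully open they stand 13 mm farther back than shut.
Start: joints at [-1.4, 0.477, 0.022, 1.555, -0.011, 1.109, -0.083], TCP at [0.186, 0.649, 0.304] pointing down, gripper open.
Joint ranges: [-2.96, 2.96], [-0.34, 2.1], [-1.41, 1.46], [0.24, 2.44], [-1.37, 4.51], [0.17, 1.92], [-2.96, 2.96]. Speed limits (rad/s): [2.39, 2.39, 3.14, 3.14, 3.14, 3.14, 3.14].

### API

Orientations are given as a unit quaternion [w, x, y, z].
In Python, from cell import env, kin, camera, calibration, job gives the robot as it stands. The module is installed in compiled form; this text tells all that it offers. Calls block until the motion is done:
- env.reach(position, orientation): joint-space move of the TCP to a pose.
- env.movel(position, velocity=0.15, rot=None, stop_force=None): straight line of the TCP; rot=None keeps the orientation; velocity is the mean speed in m/s. With stop_force (N) it stops when the force on the tool has changed by that much, and returns True; else False.
- env.goto_joints(angles): joint-space move.
- env.grip(opening, f_grip=None): finger opening in m; f_grip is the grip in N (None keeps the last); returns when the fingers have stopped.
- env.dwell(seconds).
- kin.inverse_kinematics(position, orientation): joint angles nearest the present ones, or None.
- env.get_state(): the state.
- camera(name): name is "scene" or "top"; returns (picture, depth): 480x640x3 uint8, blue, green, red; 480x640 float32, m along the optical axis (not along the pixel's ray), 0 where there is no reading.
- calibration(name): a dict with "fx", "fy", "cx", "cy" (pixels), "rvec" (rotation vector, rad) and "tvec" (3), from world to camera coordinates, as OpenCV has them. Camera axes: x right, y down, z forward; pixel columns grow to the right and rows downward; lengths in m; the calibration is good to about 2 mm. A picture is of the moment at which its call begins. calibration takes no time and is no camera call.
A pose or a line that the arm cannot do raises env.PlanningError and nothing moves.
- job.job_done(): hands the job in; it is judged then, once.
The state is a dict: "time": time; "qpos": joint angles; "joint_velocities": joint speeds; "joint_torque": joint torques, N m; "tcp_pos": TCP position; "orientation": TCP orientation; "force": force on the tool from outside, world axes, zero at the start; "torque": the same for the moment, N m; "opening": finger opening in m; "gripper_force": force on a finger pad.
Only numpy, scipy, OpenCV 4.12 (cv2) and the standard library are available. Lean on these libraries where they do the work, as an engineer would, in place of code of your own. Each camera call takes 0.05 s, during which the arm holds its last target. There are 200 camera calls.

## Working session

There is one attempt and no reset: what is moved stays moved. The work goes in short steps, each a Python script; the robot and the scene stay as the last script left them, time stands still between calls to the robot, and variables do not carry over. Pictures are saved under pics/ and viewed, at most 14 in all, crops included, and the job is handed in when it is done.

```bash
mkdir -p pics; cat > h.py <<'E'
import numpy as np, cv2
from cell import env, kin, camera, calibration, job
from scipy.spatial.transform import Rotation as R
def cam(name):
    c=calibration(name); Rm=cv2.Rodrigues(np.array(c["rvec"],float))[0]; return c,Rm,np.array(c["tvec"],float).ravel()
def cloud(name,depth):
    c,Rm,t=cam(name); v,u=np.mgrid[0:480,0:640]
    P=np.stack([(u-c["cx"])/c["fx"]*depth,(v-c["cy"])/c["fy"]*depth,depth],-1)
    W=(P-t)@Rm; W[depth==0]=np.nan; return W
def quat(yaw,):  # tool down, tool y axis (closing line) at angle yaw+90deg in world
    r=R.from_euler('z',yaw)*R.from_euler('x',np.pi); q=r.as_quat(); return [q[3],q[0],q[1],q[2]]
E
python3 - <<'E'
from h import *
for n in("scene","top"):
    p,d=camera(n); cv2.imwrite(f"pics/{n}0.png",p); np.save(f"pics/{n}0.npy",d)
    c,Rm,t=cam(n); print(n,c["fx"],-Rm.T@t,Rm[2])
s=env.get_state(); print(s["orientation"],s["time"],s["opening"])
E
```

```text
scene 623.4887566008177 [1.12811707 0.50461164 1.09132585] [-0.48380801 -0.41780013 -0.76900771]
top 513.8413045971649 [0.43375937 0.00567679 1.39371719] [ 0.06100436 -0.01584076 -0.99801179]
[-6.84140988e-05  1.38946844e-01  9.90299503e-01 -8.14494058e-04] 0.1 0.08532453782389864
```

View pics/top0.png

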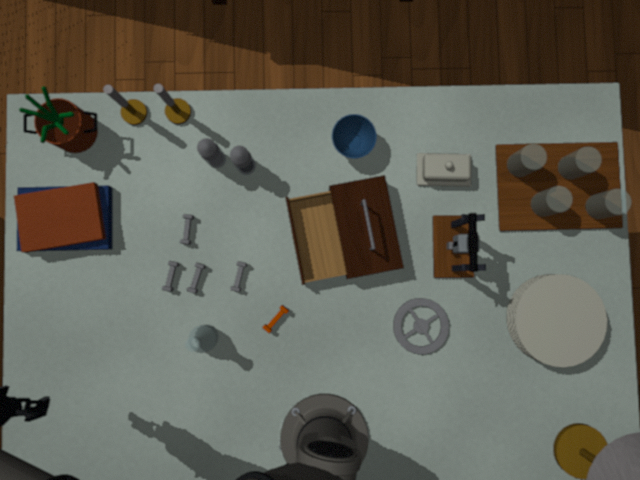

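View pics/scene0.png

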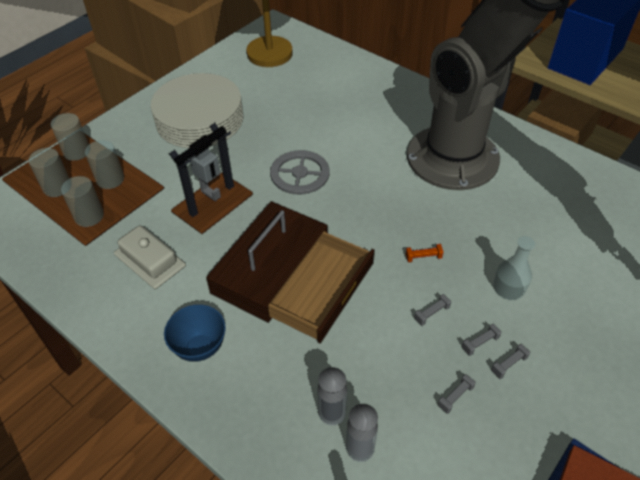

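The top view shows candidates for the rests: steel dumb-bells at (190,229), (173,277), (200,279) and (242,277), and an orange look-alike at (276,320), which I exclude. The chest is at (367,228) with its drawer open to the left. The scale and stand are at (463,245).

```bash
cat >> h.py <<'E'
def rests(W,p,rng=(0.3,0.75,0.02,0.6)):
    z=W[...,2]; m=(z>0.009)&(z<0.04)&(W[...,0]>rng[0])&(W[...,0]<rng[1])&(W[...,1]>rng[2])&(W[...,1]<rng[3])
    n,l,st,ce=cv2.connectedComponentsWithStats(m.astype(np.uint8),connectivity=8); out=[]
    for i in range(1,n):
        if not 60<st[i,4]<600: continue
        q=W[l==i]; r=cv2.minAreaRect((q[:,:2]*1000).astype(np.float32)); b=cv2.boxPoints(r)
        e=[b[1]-b[0],b[2]-b[1]]; L=max(e,key=np.linalg.norm); bgr=p[l==i].mean(0)
        out.append((np.array(r[0])/1000,np.arctan2(L[1],L[0])%np.pi,sorted(r[1]),bgr.round(),ce[i].round()))
    return out
E
python3 - <<'E'
from h import *
np.set_printoptions(precision=4,suppress=True)
for n in("top","scene"):
    p=cv2.imread(f"pics/{n}0.png"); d=np.load(f"pics/{n}0.npy"); W=cloud(n,d)
    print(n); print("table z",np.nanmedian(W[300:330,330:380,2] if n=="top" else W[200:220,340:370,2]))
    for r in rests(W,p): print(*r)
    z=W[...,2]
    def rect(lo,hi,x0,x1,y0,y1,tag):
        m=(z>lo)&(z<hi)&(W[...,0]>x0)&(W[...,0]<x1)&(W[...,1]>y0)&(W[...,1]<y1)
        k,l,st,ce=cv2.connectedComponentsWithStats(m.astype(np.uint8))
        if k<2: print(tag,'none');return
        i=1+st[1:,4].argmax(); q=W[l==i]; r=cv2.minAreaRect((q[:,:2]*1000).astype(np.float32)); print(tag,r,st[i,4],q[:,2].mean(), ce[i])
    rect(.058,.068,.3,.9,-.25,.2,"chesttop")
    rect(.04,.058,.3,.9,-.1,.25,"drawer rim")
    rect(.11,.13,.3,.9,-.2,.05,"bar")
    rect(.17,.21,.3,.9,-.5,-.15,"grip")
    rect(.008,.016,.3,.9,-.5,-.2,"standbase")
    rect(.09,.16,.3,.9,-.5,-.15,"case")
p=cv2.imread("pics/top0.png");a=cv2.resize(p[170:340,150:300],(528,598),interpolation=cv2.INTER_CUBIC)
s=cv2.imread("pics/scene0.png");cv2.imwrite("pics/crop1.png",a)
cv2.imwrite("pics/crop2.png",cv2.resize(s[110:240,150:270],(552,598),interpolation=cv2.INTER_CUBIC))
E
```

```text
top
table z -0.001836709944899806
[0.598  0.0443] 0.156411 [60.6627311706543, 77.78858184814453] [37. 62. 80.] [302. 210.]
[0.5635 0.3553] 2.992765 [25.461389541625977, 79.82242584228516] [92. 91. 89.] [186. 229.]
[0.531  0.0422] 2.0654712 [34.222084045410156, 49.619293212890625] [41. 68. 88.] [305. 238.]
[0.4738 0.0391] 3.1188009 [34.955665588378906, 99.41434478759766] [35. 58. 76.] [307. 261.]
[0.4389 0.3998] 2.8939817 [25.394285202026367, 79.68781280517578] [90. 90. 88.] [170. 276.]
[0.4337 0.2198] 2.8847544 [26.150508880615234, 79.55220031738281] [96. 95. 93.] [238. 276.]
[0.4326 0.3329] 2.7970054 [26.44129753112793, 79.61713409423828] [92. 92. 90.] [195. 278.]
[0.3215 0.1229] 2.340012 [24.453733444213867, 75.58372497558594] [ 22.  68. 130.] [277. 316.]
chesttop ((555.1315307617188, -121.23829650878906), (249.4151611328125, 149.86737060546875), 9.47624397277832) 3959 0.06104913348412629 [365.8553 226.9667]
drawer rim ((532.3967895507812, 10.958930969238281), (233.67929077148438, 121.6662368774414), 9.016518592834473) 460 0.04944005586383688 [302.7196 237.35  ]
bar ((555.248352050
[... 1569 characters left out ...]
7841797, 192.69459533691406), 9.298254013061523) 1157 0.049364129708066085 [323.1927 288.9801]
bar ((555.7344360351562, -122.57605743408203), (131.38888549804688, 11.165265083312988), 9.093428611755371) 229 0.12419851098523281 [265.6026 232.2969]
grip ((500.91473388671875, -360.46124267578125), (57.78818130493164, 142.84329223632812), 88.71744537353516) 838 0.1908763253058503 [199.2434 145.5191]
standbase ((500.90673828125, -361.9945373535156), (116.607421875, 173.56529235839844), 89.22140502929688) 1713 0.012518305056373866 [212.425  203.7577]
case ((501.1253967285156, -359.0245666503906), (55.384944915771484, 47.1556396484375), 88.74999237060547) 625 0.13646934963413723 [205.4176 166.7904]
```

View pics/crop1.png

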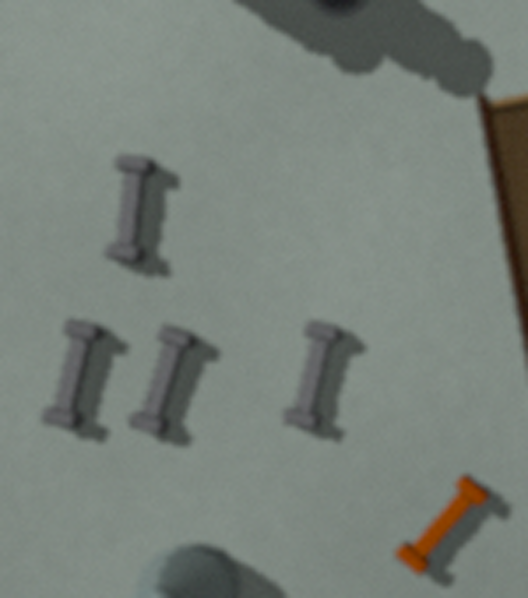

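View pics/crop2.png

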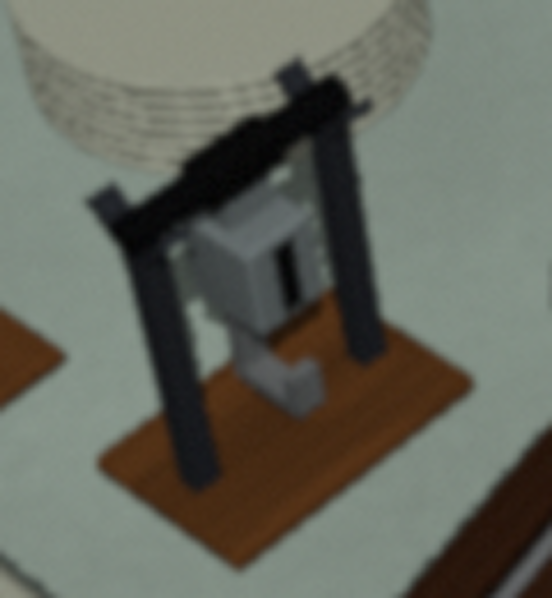

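The close crop shows four steel rests, and the orange one is clearly distinct. In the scale crop the hook tip points toward the chest (world +y). Next I measure the drawer opening, then pick the first rest.

```bash
cat >> h.py <<'E'
C=np.array([0.555,-0.1215]); CY=np.deg2rad(-80.5)
ex=np.array([np.cos(CY),np.sin(CY)]); ey=np.array([-ex[1],ex[0]])
def cw(x,y): return C+x*ex+y*ey
def toC(W): d=W[...,:2]-C; return d@ex,d@ey
TH=CY+np.pi
def best(pos,yaws):
    """pick the yaw whose IK is nearest the present joints"""
    q0=np.array(env.get_state()["qpos"]); o=[]
    for y in yaws:
        q=kin.inverse_kinematics(list(pos),quat(y))
        if q is not None: o.append((np.abs(np.array(q)-q0).max(),y,q))
    return min(o,key=lambda a:a[0])
def pick(xy,th):
    env.grip(0.045,f_grip=40)
    p=[xy[0],xy[1],0.15]; _,y,q=best(p,[th,th-np.pi]); env.goto_joints(q)
    env.movel([xy[0],xy[1],0.077],velocity=0.15); env.grip(0.0)
    o=env.get_state()["opening"]; env.movel(p,velocity=0.2); return o,env.get_state()["opening"]
def place(xy):
    p=[xy[0],xy[1],0.15]; _,y,q=best(p,[TH,TH-np.pi]); env.goto_joints(q)
    env.movel([xy[0],xy[1],0.0885],velocity=0.12); env.grip(0.024)
    env.movel(p,velocity=0.2)
E
python3 - <<'E'
from h import *
for n in("top","scene"):
    d=np.load(f"pics/{n}0.npy"); W=cloud(n,d); x,y=toC(W); z=W[...,2]
    m=(z>.04)&(z<.06)&(abs(y)<.1)&(x<-.1)&(x>-.25); print(n,np.percentile(x[m],[2,25,50,75,98]),m.sum())
    m=(z>.005)&(z<.02)&(abs(y)<.09)&(x<-.07)&(x>-.25); print(np.percentile(x[m],[2,50,98]),np.median(z[m]))
    m=(z>.04)&(z<.053)&(x>-.17)&(x<-.09); print(np.percentile(y[m],[2,25,50,75,98]))
print(env.get_state()["qpos"])
for xy in [cw(-.12,.075),cw(-.12,-.075)]:
    for t in (TH,TH-np.pi): print(t,np.round(kin.inverse_kinematics([*xy,.15],quat(t)),2))
E
```

```text
top [-0.19443785 -0.19233149 -0.19024522 -0.1881328  -0.18632385] 244
[-0.18512413 -0.13010866 -0.07488091] 0.008755703758723601
[-0.48465002 -0.10989026  0.1076475   0.10993794  0.11254739]
scene [-0.19395507 -0.19276323 -0.19118704 -0.18818468 -0.18486239] 481
[-0.19300261 -0.12391647 -0.07225253] 0.01064844931411517
[-0.48378987 -0.10948    -0.10534974  0.11070612  0.11365755]
[-1.40008669  0.47769578  0.02233396  1.55636007 -0.0115262   1.10929905
 -0.08310217]
1.7366026057343578 [-0.5   0.61  0.53  1.87 -0.42  0.78  0.42]
-1.4049900478554354 [-0.89  1.01  1.26  1.89 -1.09  1.15 -2.17]
1.7366026057343578 [-0.67  0.44  0.7   2.22 -0.49  0.63  0.55]
-1.4049900478554354 [-1.    0.8   1.27  2.23 -1.02  0.93 -2.05]
```

Drawer q is about 0.12, so rests laid along chest x, side by side, will balance under the bar.

```bash
python3 - <<'E'
from h import *
t0=env.get_state()["time"]
print(pick([.564,.3553],3.0)); place(cw(-.125,.075))
s=env.get_state();print(s["time"]-t0,s["force"])
p,d=camera("top"); cv2.imwrite("pics/top1.png",p); W=cloud("top",d)
x,y=toC(W)
for r in rests(W,p): print(*r)
p,d=camera("scene"); cv2.imwrite("pics/sc1.png",p); W=cloud("scene",d)
for r in rests(W,p): print(*r)
cv2.imwrite("pics/crop3.png",np.hstack([cv2.resize(p[180:400,200:420],(500,500))]))
E
```

```text
(0.012763803057299175, 0.012914835646426872)
6.5167 [-0.37010049 -0.26345833 -0.39024557]
[0.43898517 0.39982819] 2.8959944 [26.81868553161621, 79.40023803710938] [101. 100.  98.] [170. 276.]
[0.4335014 0.2195849] 2.8780131 [25.95741844177246, 79.63286590576172] [106. 106. 103.] [238. 276.]
[0.43268109 0.33336752] 2.8094537 [26.603782653808594, 79.8376693725586] [102. 102. 100.] [195. 278.]
[0.32068518 0.12022131] 2.4232416 [30.30072593688965, 76.21467590332031] [ 12.  60. 133.] [421. 253.]
[0.30579617 0.31162964] 1.5779008 [10.801563262939453, 48.16244888305664] [86. 90. 78.] [505. 291.]
[0.43412903 0.21873546] 2.9008565 [27.479171752929688, 84.17758178710938] [92. 92. 89.] [433. 309.]
[0.43332498 0.33219958] 2.819548 [25.91619873046875, 83.11148071289062] [90. 90. 87.] [481. 339.]
[0.43873923 0.39964944] 2.8934634 [27.22541046142578, 82.99022674560547] [90. 91. 87.] [511. 360.]
[0.73735394 0.21869221] 3.015738 [5.177515029907227, 25.684158325195312] [87. 87. 81.] [341. 416.]
[0.55955737 0.57921686] 3.137042 [40.19868850708008, 94.8542709350586] [45. 30. 25.] [568. 458.]
```

View pics/crop3.png

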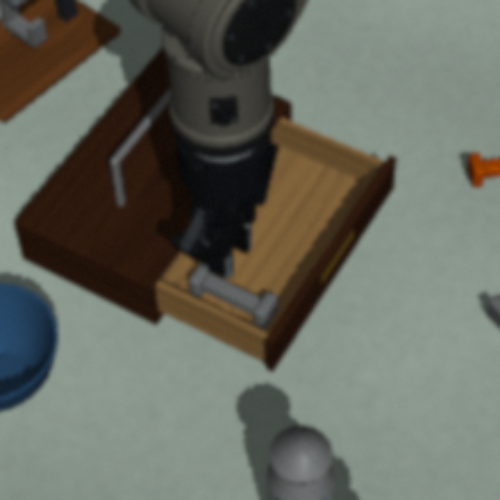

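The first rest lies flat in the drawer near its +y wall, at about (230,295) in the crop. I'll do the others in a loop, re-measuring each before picking.

```bash
python3 - <<'E'
from h import *
for yy in (.025,-.025,-.075):
    p,d=camera("top"); W=cloud("top",d)
    c=[r for r in rests(W,p,(0.3,0.75,0.1,0.6)) if r[3][2]-r[3][0]<25 and 70<r[2][1]<90 and 20<r[2][0]<32]
    print(len(c),[(r[0].round(3),round(float(r[1]),2)) for r in c])
    r=max(c,key=lambda r:r[0][1])
    o=pick(r[0],r[1]); print(o)
    if o[1]<.011: print("missed"); break
    place(cw(-.125,yy))
env.movel([*cw(-.27,0),.16],velocity=.25)
p,d=camera("top"); cv2.imwrite("pics/top2.png",p); W=cloud("top",d)
for r in rests(W,p,(0.3,0.75,0.1,0.6)): print(*r)
p2,d=camera("scene")
cv2.imwrite("pics/crop4.png",np.hstack([cv2.resize(p[165:305,270:410],(400,400)),cv2.resize(p2[180:400,200:420],(400,400))]))
print(env.get_state()["time"])
E
```

```text
3 [(array([0.439, 0.401]), 2.91), (array([0.433, 0.22 ]), 2.89), (array([0.433, 0.333]), 2.81)]
(0.012833452759531523, 0.013209198217819861)
2 [(array([0.434, 0.22 ]), 2.88), (array([0.433, 0.333]), 2.82)]
(0.01301476987897662, 0.013356709048819016)
1 [(array([0.433, 0.22 ]), 2.87)]
(0.012954042264543138, 0.012789953842849047)
[0.32266577 0.12118411] 2.4830148 [17.967174530029297, 70.66956329345703] [ 24.  76. 144.] [276. 316.]
25.1083
```

View pics/crop4.png

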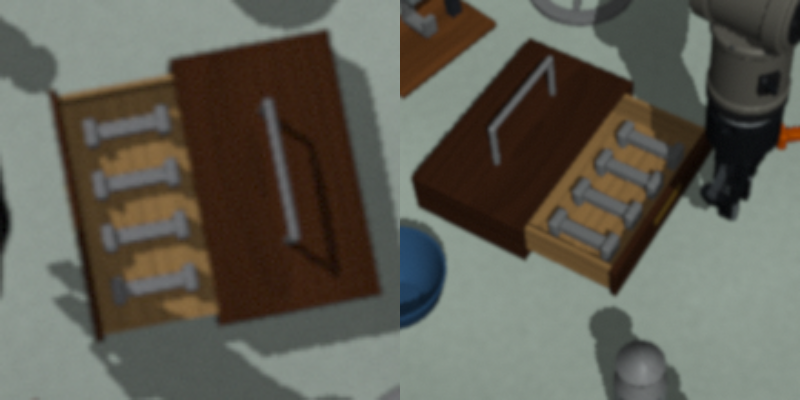

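All four rests lie flat in the drawer, evenly spread. Now I push it shut.

```bash
python3 - <<'E'
from h import *
env.grip(0.0); env.movel([*cw(-.245,0),.097],velocity=.2)
f0=np.array(env.get_state()["force"])
print(env.movel([*cw(-.10,0),.097],velocity=.05,stop_force=6), toC(np.array(env.get_state()["tcp_pos"])), np.array(env.get_state()["force"])-f0)
print(env.movel([*cw(-.076,0),.097],velocity=.02,stop_force=2.5), toC(np.array(env.get_state()["tcp_pos"])), np.array(env.get_state()["force"])-f0)
p,d=camera("scene")
env.movel([*cw(-.17,0),.097],velocity=.2);env.movel([*cw(-.17,0),.25],velocity=.3)
p2,d2=camera("top")
for n,dd in(("top",d2),("scene",d)):
    W=cloud(n,dd);x,y=toC(W);z=W[...,2]
    m=(z>.03)&(z<.075)&(abs(x)<.2)&(abs(y)<.17)&((z<.067))
    if n=="scene": continue
    q=W[m]; print(cv2.minAreaRect((q[:,:2]*1000).astype(np.float32)))
    m=(z>.114)&(z<.13)&(abs(x)<.04)&(abs(y)<.1); print(cv2.minAreaRect((W[m][:,:2]*1000).astype(np.float32)))
cv2.imwrite("pics/crop5.png",np.hstack([cv2.resize(p2[165:305,270:410],(400,400)),cv2.resize(p[180:400,200:420],(400,400))]))
print(env.get_state()["time"])
E
```

```text
False (np.float64(-0.1000811684326305), np.float64(1.8010555274616715e-05)) [1.18622075 0.52855715 0.72133294]
True (np.float64(-0.08400905134633548), np.float64(-0.00025938893620547544)) [0.11787699 0.30450253 0.57827516]
((583.4228515625, -180.0348358154297), (285.68157958984375, 275.1067810058594), 9.530424118041992)
((555.514892578125, -122.31427001953125), (127.46271514892578, 8.039315223693848), 9.541251182556152)
31.1417
```

View pics/crop5.png

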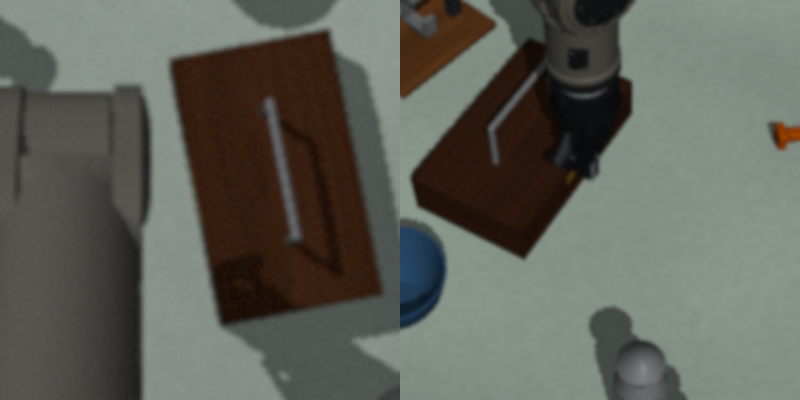

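The drawer front is flush with the chest's front edge, and the bar moved less than 1 mm, to (0.5555,-0.1220). I'll verify from the scene camera with the arm clear, then grip the scale.

```bash
python3 - <<'E'
from h import *
env.grip(0.05,f_grip=100)
SY=np.deg2rad(178.7)
p=[.5008,-.3607,.34]
for y in (SY,SY-np.pi):
    for pp,dy in (([.5008,-.3607,.24],0),([.5555,-.122,.30],np.deg2rad(10.8)),([.5555,-.122,.42],np.deg2rad(10.8)),):
        q=kin.inverse_kinematics(pp,quat(y+dy)); print(round(y,2),None if q is None else np.round(q,2))
_,y,q=best(p,[SY,SY-np.pi]); print(y); env.goto_joints(q)
p2,d2=camera("scene"); W=cloud("scene",d2);x,yy=toC(W);z=W[...,2]
cv2.imwrite("pics/sc3.png",p2)
for lo,hi in((.015,.025),(.025,.035),(.035,.048),(.055,.06)):
    m=(z>lo)&(z<hi)&(abs(yy)<.1)&(x<-.05)&(x>-.12); print(lo,m.sum(),np.percentile(x[m],[10,50,90]))
    m=(z>lo)&(z<hi)&(abs(yy)>.119)&(abs(yy)<.126)&(x<-.05)&(x>-.12); print("  side",m.sum(),np.percentile(x[m],[10,50,90]) if m.any() else '')
E
```

```text
3.12 [ 0.25  0.47  0.36  1.78 -0.2   0.93  2.25]
3.12 [-0.13  0.31  0.29  1.83 -0.1   1.01  1.94]
3.12 [-0.21  0.21  0.39  1.68 -0.08  1.26  1.93]
-0.02 [-0.11  0.61  0.91  1.8  -0.57  1.01 -0.56]
-0.02 [-0.61  0.44  0.96  1.86 -0.41  1.05 -0.89]
-0.02 [-0.68  0.31  1.01  1.71 -0.27  1.28 -1.02]
-0.022689280275926205
0.015 155 [-0.07350104 -0.07246226 -0.07137459]
  side 24 [-0.07274701 -0.06818728 -0.05738347]
0.025 131 [-0.07362487 -0.07244258 -0.07152767]
  side 29 [-0.07271595 -0.06586319 -0.05298649]
0.035 203 [-0.07384163 -0.07258525 -0.07131665]
  side 38 [-0.07233991 -0.06447473 -0.05374483]
0.055 151 [-0.07322978 -0.06999853 -0.05526309]
  side 22 [-0.07247936 -0.06305405 -0.05369602]
```

The panel is flush with the frame to within measurement, about 0.5 mm. Next, grip and lift the scale.

```bash
python3 - <<'E'
from h import *
env.movel([.5008,-.3607,.239],velocity=.15); f0=np.array(env.get_state()["force"])
env.grip(0.0,f_grip=100); s=env.get_state(); print(s["opening"],np.array(s["force"])-f0)
env.movel([.5008,-.3607,.284],velocity=.06); s=env.get_state(); print(s["opening"],np.array(s["force"])-f0,s["gripper_force"])
env.movel([.5008,-.33,.284],velocity=.1)
p,d=camera("scene");p2,d2=camera("top")
np.savez("pics/g.npz",d=d,d2=d2)
cv2.imwrite("pics/crop6.png",np.hstack([cv2.resize(p[80:300,130:350],(400,400)),cv2.resize(p2[165:305,360:500],(400,400))]))
W=cloud("scene",d);z=W[...,2]
m=(W[...,0]>.44)&(W[...,0]<.57)&(W[...,1]>-.38)&(W[...,1]<-.26)
h=m&(z>.06)&(z<.125); q=W[h]; print("hook",len(q),np.percentile(q,[2,50,98],axis=0).round(4))
h=m&(z>.15)&(z<.195); q=W[h]; print("case",cv2.minAreaRect((q[:,:2]*1000).astype(np.float32)))
print(s["time"])
E
```

```text
0.018495981363071585 [ 1.01290591 -3.61379474  4.7432232 ]
0.01854113986763088 [ 0.39666085  0.71175178 -1.25991605] 97.79774397611618
hook 494 [[ 0.4432 -0.3697  0.0625]
 [ 0.5081 -0.353   0.0891]
 [ 0.5684 -0.3048  0.1233]]
case ((506.46807861328125, -336.96185302734375), (73.57311248779297, 131.45069885253906), 83.61930847167969)
35.375
```

View pics/crop6.png

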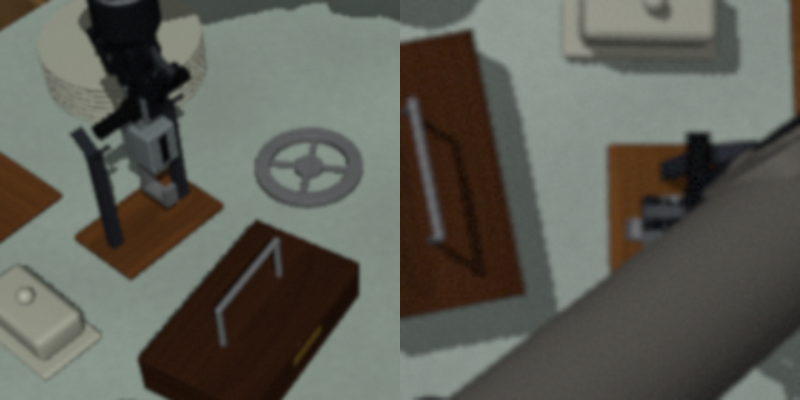

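The scale is held clear of the stand with its hook tip facing the chest. I rotate to the chest's yaw, go to a standoff, and check the hook height there.

```bash
cat >> h.py <<'E'
B=np.array([.5555,-.1220]); sx=-ex
HY=np.deg2rad(178.7+10.8-180)
def hk(a,z): return [*(B+a*sx),z]
E
python3 - <<'E'
from h import *
np.set_printoptions(precision=4,suppress=True)
env.movel(hk(-.14,.284),velocity=.1,rot=quat(HY)); s=env.get_state(); print(s["tcp_pos"],s["orientation"],quat(HY))
p,d=camera("scene"); W=cloud("scene",d); x,y=toC(W); z=W[...,2]
a=-x-(-.14) # along sx from TCP
for lo in np.arange(.07,.2,.01):
    m=(abs(a)<.05)&(abs(y)<.03)&(z>lo)&(z<lo+.01)
    if m.any(): print(round(lo,3),m.sum(),np.percentile(a[m],[5,95]),np.percentile(y[m],[5,95]))
m=(abs(a)<.05)&(abs(y)<.03)&(z>.062); print(np.percentile(z[m],[0.2,1,2])); m&=(a>.012)&(z<.14); print("tip z",np.percentile(z[m],[1,50,99]))
cv2.imwrite("pics/crop7.png",cv2.resize(p[120:260,160:300],(560,560)))
E
```

```text
[ 0.5779 -0.2609  0.2841] [ 0.0002  0.9966  0.082  -0.0001] [np.float64(6.102203763872785e-17), np.float64(0.9965655024977614), np.float64(0.08280820751220434), np.float64(5.070540313647543e-18)]
0.07 17 [-0.021   0.0213] [-0.005   0.0082]
0.08 132 [-0.0204  0.0229] [-0.0101  0.0083]
0.09 50 [-0.0225  0.024 ] [-0.0104  0.0082]
0.1 56 [-0.0224  0.0231] [-0.0086  0.0089]
0.11 17 [-0.0262 -0.0162] [-0.0031  0.0087]
0.12 10 [-0.0232 -0.0162] [0.0032 0.0086]
0.14 25 [-0.0166  0.0244] [-0.0153  0.0198]
0.15 102 [-0.0205  0.0257] [-0.0158  0.0218]
0.16 105 [-0.0199  0.0258] [-0.0174  0.0213]
0.17 117 [-0.0214  0.0261] [-0.0156  0.0216]
0.18 91 [-0.0165  0.0263] [-0.0148  0.022 ]
0.19 202 [-0.0065  0.0256] [-0.0188  0.0212]
[0.0785 0.0832 0.0859]
tip z [0.0759 0.0946 0.1058]
```

View pics/crop7.png

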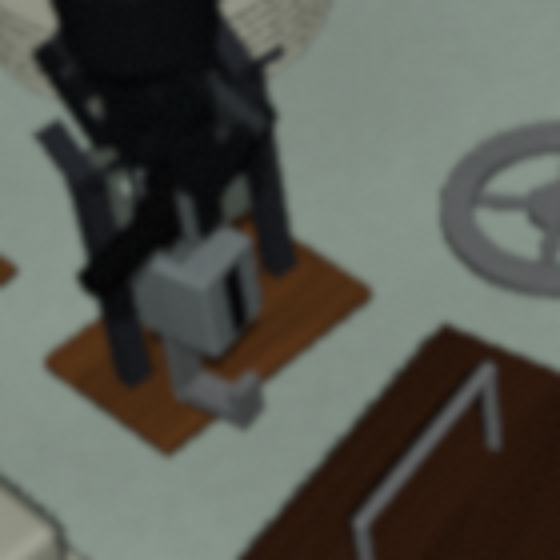

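The hook is where predicted: tip at a = 16–24 mm, tip top at about 0.105. Now hook in and lift slowly.

```bash
python3 - <<'E'
from h import *
np.set_printoptions(precision=3,suppress=True)
f0=np.array(env.get_state()["force"])
print(env.movel(hk(0,.284),velocity=.06,stop_force=5), env.get_state()["tcp_pos"])
for z in (.312,.322,.330,.338,.346,.354):
    env.movel(hk(0,z),velocity=.02); env.dwell(.2); s=env.get_state(); print(z,np.array(s["force"])-f0,s["opening"],np.array(s["torque"]))
p,d=camera("scene"); cv2.imwrite("pics/sc4.png",p); np.save("pics/sc4.npy",d)
cv2.imwrite("pics/crop8.png",cv2.resize(p[100:350,170:420],(580,580)))
print(s["time"])
E
```

```text
False [ 0.555 -0.122  0.284]
0.312 [-0.023 -0.276  0.555] 0.01830377437937975 [ 0.039  0.005 -0.046]
0.322 [-0.693  0.617 -0.989] 0.01837159005381698 [ 0.05   0.059 -0.   ]
0.33 [ 0.06   0.839 -3.122] 0.018805368067930907 [ 0.046  0.022 -0.011]
0.338 [-0.531  0.996 -4.568] 0.018394921700024883 [0.058 0.057 0.017]
0.346 [-0.783  0.404 -6.463] 0.0180463512857887 [ 0.041  0.04  -0.023]
0.354 [ 0.627  0.775 -6.658] 0.018909804287092415 [-0.022  0.057 -0.004]
45.2667
```

View pics/crop8.png

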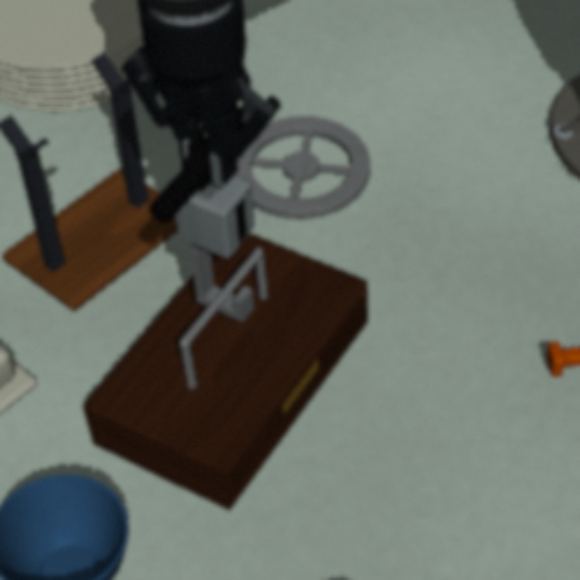

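The load levels off at about 6.6 N, so the chest is coming free and stays level. Lift further and hold.

```bash
cat >> h.py <<'E'
def chestplane(d,n="scene",zr=(.05,.13)):
    W=cloud(n,d); x,y=toC(W); z=W[...,2]; m=(z>zr[0])&(z<zr[1])&(abs(y)<.11)&(abs(x)<.065)
    A=np.c_[x[m],y[m],np.ones(m.sum())]; b=z[m]; k=abs(b-np.median(b))<.012
    for _ in range(4):
        c=np.linalg.lstsq(A[k],b[k],rcond=None)[0]; k=abs(A@c-b)<.004
    return c,k.sum()
E
python3 - <<'E'
from h import *
np.set_printoptions(precision=4,suppress=True)
env.movel(hk(0,.388),velocity=.02)
for i in range(4):
    env.dwell(.8); p,d=camera("scene"); s=env.get_state(); print(chestplane(d),np.array(s["force"]),s["time"])
cv2.imwrite("pics/crop9.png",cv2.resize(p[80:330,170:420],(500,500)))
E
```

```text
(array([-0.0171, -0.0048,  0.107 ]), np.int64(4204)) [ 0.7701 -0.5208 -8.3956] 48.0167
(array([-0.0172, -0.0032,  0.107 ]), np.int64(4198)) [ 0.5687  0.0099 -8.3001] 48.8667
(array([-0.0159, -0.0034,  0.107 ]), np.int64(4218)) [-0.4186  0.5774 -8.556 ] 49.7167
(array([-0.0161, -0.0041,  0.107 ]), np.int64(4189)) [ 0.7872  0.4554 -8.1021] 50.5667
```

View pics/crop9.png

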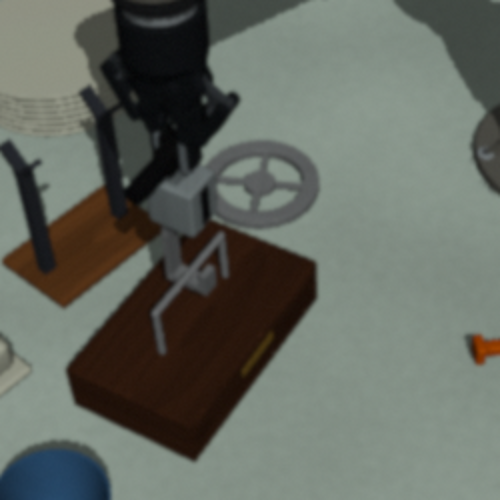

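The chest hangs about 44 mm clear, tilted only about 1°, and was still for over 2.5 s. Now lower it gently.

```bash
python3 - <<'E'
from h import *
np.set_printoptions(precision=4,suppress=True)
env.movel(hk(0,.352),velocity=.025); env.movel(hk(0,.338),velocity=.01); env.movel(hk(0,.284),velocity=.025); env.dwell(.3)
p,d=camera("scene"); s=env.get_state(); print(chestplane(d,zr=(.04,.09)),np.array(s["force"]),s["time"])
W=cloud("scene",d);x,y=toC(W);z=W[...,2]
m=(z>.114)&(z<.13)&(abs(x)<.04)&(abs(y)<.09)&(abs(y)>.015); print("bar",cv2.minAreaRect((W[m][:,:2]*1000).astype(np.float32)))
m=(z>.125)&(z<.14)&(abs(y)<.03)&(abs(x)<.05)
for lo in (.015,.03): 
    m=(z>lo)&(z<lo+.012)&(abs(y)<.1)&(x<-.05)&(x>-.12); print(lo,m.sum(),np.percentile(x[m],[10,50,90]))
m=(z>.055)&(z<.06)&(abs(y)<.1)&(x<-.05)&(x>-.12);print(np.percentile(x[m],[5,10,50]))
cv2.imwrite("pics/crop10.png",cv2.resize(p[120:320,190:390],(600,600)))
E
```

```text
(array([ 0.0009, -0.0001,  0.0627]), np.int64(3719)) [ 0.3661  0.1062 -1.051 ] 56.3667
bar ((555.8587036132812, -123.44873046875), (129.3834686279297, 9.806364059448242), 9.839221000671387)
0.015 176 [-0.0738 -0.0727 -0.0713]
0.03 169 [-0.0737 -0.0728 -0.0716]
[-0.0739 -0.0733 -0.0703]
```

View pics/crop10.png

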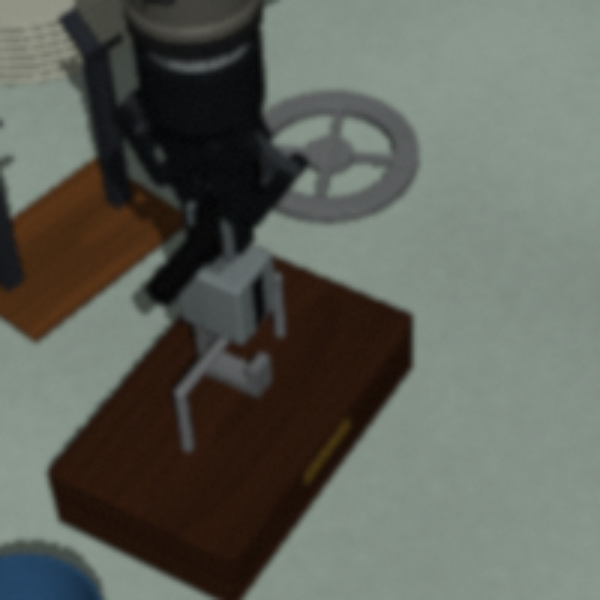

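The chest stands flat with the drawer shut, and the hook is free below the bar. Unhook and return the scale to its stand.

```bash
python3 - <<'E'
from h import *
np.set_printoptions(precision=4,suppress=True)
print(env.movel(hk(-.14,.284),velocity=.08,stop_force=5))
q=quat(np.deg2rad(-1.3))
env.movel([.5008,-.33,.290],velocity=.08,rot=q); env.movel([.5008,-.3607,.290],velocity=.06)
env.movel([.5008,-.3607,.250],velocity=.06); f0=np.array(env.get_state()["force"])
print(env.movel([.5008,-.3607,.2385],velocity=.02,stop_force=6)); s=env.get_state(); print(s["tcp_pos"],np.array(s["force"])-f0)
env.grip(.05); env.dwell(.3); env.movel([.5008,-.3607,.36],velocity=.1)
env.reach([.45,.15,.40],quat(np.deg2rad(100)))
for n in("top","scene"):
    p,d=camera(n); cv2.imwrite(f"pics/{n}9.png",p); W=cloud(n,d); z=W[...,2]
    m=(z>.175)&(z<.21)&(abs(W[...,0]-.5)<.1)&(abs(W[...,1]+.36)<.06); print(n,cv2.minAreaRect((W[m][:,:2]*1000).astype(np.float32)),z[m].mean())
    print(chestplane(d,n,(.04,.09)))
    if n=="scene": cv2.imwrite("pics/crop11.png",cv2.resize(p[100:340,120:440],(800,600)))
print(env.get_state()["time"])
E
```

```text
False
True
[ 0.5009 -0.3614  0.2416] [ 0.8021 -2.3297  3.2107]
top ((500.71826171875, -361.45281982421875), (57.51519012451172, 137.77476501464844), 88.5008316040039) 0.19015899729829108
(array([-0.0001, -0.0011,  0.06  ]), np.int64(3419))
scene ((500.12664794921875, -360.9369812011719), (57.57146453857422, 142.30233764648438), 88.49129486083984) 0.19135240181550892
(array([ 0.0007, -0.0008,  0.0627]), np.int64(4292))
65.675
```

View pics/crop11.png

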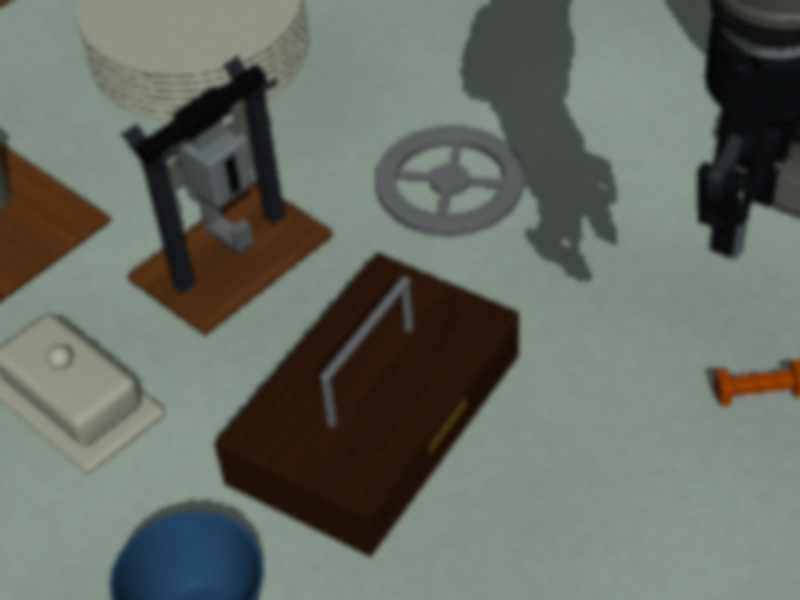

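View pics/top9.png

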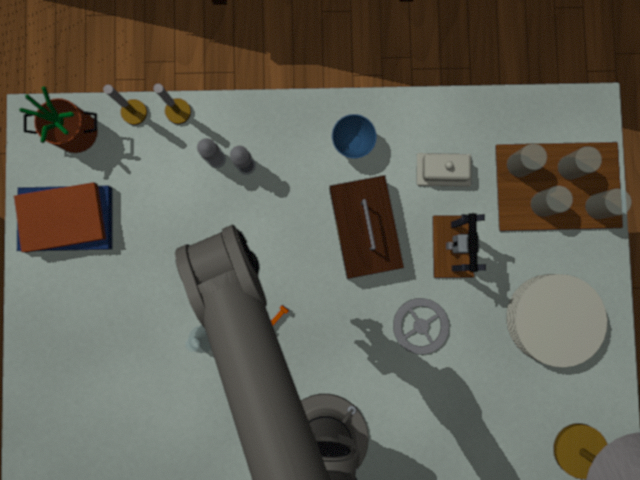

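The pictures show the scale back in its cradle, the chest upright and shut, and the bystanders where they were.

```bash
python3 -c "
from h import *
print(job.job_done())"
```

```text
the job is handed in; nothing more can be done
None
```

I packed all four steel rests that were out and shut the drawer; the chest then hung still, about 44 mm clear, for over 2.5 s, stands upright again, the scale is back in its stand, and the job is handed in.

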